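Park the kitchen timer in its bay

ROBOT

A 6-joint arm with a two-finger parallel gripper is mounted at the origin on a cart in front of the work surface, level with it; the furniture and walls round the work are solid. World frame = base frame: x ahead of the robot, y to its left, z up, the work surface at z = 0. Lengths are in mm, angles in degrees, forces in N, time in s.
With the tool pointing down it reaches from about 350 to 850 mm from the base axis. Payload 8.1 kg.
Tool frame: the origin (TCP) lies midway between the tips of the shut fingers; the grasp point (between the pads) lies grip_depth behind it (grip_depth is the distance from the TCP to the grasp point, in mm); z points along the fingers, y is the line along which they close (so a half turn about z gives the same grasp; the last joint's range is limited). The gripper opens to 85 mm and grips with 20 to 120 N. Pads are 22 mm wide; open, the fingers measure 114 mm over their backs; the gripper's body (76 mm by 85 mm) begins 54 mm behind the grasp point. The pads swing forward as they close: fully open they stand 13 mm farther back than shut.
Start: joints at [62.429, 7.471, 85.268, -0, 87.261, -4.893], TCP at [231.307, 553.626, 192.292] pointing down, gripper open.
Joint ranges: [-169.43, 169.43], [-51.17, 129.36], [1.28, 143.12], [-76.62, 256.62], [0, 156.53], [-152.29, 152.29]. Speed limits (degrees/s): [136.94, 136.94, 159.86, 180, 180, 180].

INTERFACE

Orientations are given as [roll, pitch, yaw] about the fixed x, y, z axes, in that order (R = Rz(yaw) Ry(pitch) Rx(roll)).
In Python, from bench import sense, snapshot, hand_in, grip_depth gives the robot as it stands. The module is installed in compiled form; this text tells all that it offers.
- The arm moves only by the tool apply_moves, never from a script. Its argument "series" is text: rows parted by semicolons, each of 5 numbers parted by spaces: the shift along the tool's x, y, z each as a share of 0.3 m, from -1 to 1, then the turn about the tool's z as a share of 2 rad, from -1 to 1, then the gripper's target within -1 to 1 (shut at 1, half-way at 0, fully open at -1). In form: tx ty tz twist gripper; .... A call has 1 to 5 rows; each row shifts and turns the commanded pose from where the row before left it, along the tool's axes as they then stand; what a row does not reach is not made up. A row lasts 1/12 s, in which the tool goes at most 41.7 mm and 7.16 degrees, less where a joint would pass 70% of its speed; a pose out of reach is approached as far as the arm can. A call with a number of a shift or a turn outside -1 to 1 is refused whole. A call with a gripper value outside its range is refused whole. The fingers move at their own pace and stop on an object; "squeeze" is the grip in N (left out, the last holds). Time passes only in rows, so rows that do not move let the fingers close. It gives the time, the measured TCP pose, the force, the opening and the grip force at its end, in the units of the state.
- sense(): the state, without advancing time (a new reading comes with each control period).
- snapshot(name): name is "side" or "top"; returns a dict with "frame" (420x560x3 uint8, blue, green, red), "depth" (420x560 float32, mm along the optical axis (not along the pixel's ray), 0 where there is no reading), "intrinsics" (3x3 intrinsics, pixels), "extrinsics" (4x4, takes a point from camera to world coordinates). Camera axes: x right, y down, z forward; pixel columns grow to the right and rows downward; lengths in mm; the calibration is good to about 2 mm. A picture is of the moment at which its call begins.
- hand_in(): hands the job in; it is judged then, once.
The state is a dict: "time": time; "joint_pos": joint angles; "qd": joint speeds; "joint_efforts": joint torques, N m; "tool_pos": TCP position; "tcp_rot": TCP orientation; "ft_force": force on the tool from outside, world axes, zero at the start; "wrist_torque": the same for the moment, N m; "finger_gap": finger opening in mm; "grip_force": force on a finger pad.
Only numpy, scipy, OpenCV 4.12 (cv2) and the standard library are available. Lean on these libraries where they do the work, as an engineer would, in place of code of your own. Each camera call takes 0.05 s, during which the arm holds its last target. There are 200 camera calls.

TASK

Push the kitchen timer across the worktop and in between the two round posts of the empty bay of the wooden tidy, until it sits over the cork pad, all the way in. Only push it, gently, with the fingertips: it stays upright on the worktop and is never pinched or lifted. Leave the tin in the other bay and the salt shaker, mug and mustard jar where they are.

Things in the scene. Friction and masses are not known exactly. Their poses are not given: they have to be found in the camera images.
- timer: Round kitchen timer to push, loose, 0.1 to 0.22 kg: cream lower half 61 mm across, 26 mm high; red knurled upper half (dial, does not turn here) 63 mm across, 27 to 46 mm above the worktop. Slides on its flat underside. Origin: centre of the underside, z up; yaw random, of no matter.
- tidy: Low wooden tidy fixed to the worktop, no floor: back rail and 3 side rails, 12 mm thick, 25 mm high, make 2 bays side by side. Origin on the worktop midway between the bay centres (local y = +50 and -50 mm); local +x points from the open front into the bays. Round posts, 30 mm across, 40 mm high, end the side rails at x = -55, y = -100, 0, +100 mm. Back rail's inner face at x = +38 mm.
- pad: Flat cork disc, 50 mm across, under 1 mm thick, fixed in the centre of the empty bay (which bay varies); nothing catches on it. Origin at its centre, axes as the tidy's. The 70 mm gap between the bay's two posts is centred at local (-55 mm, 0); the bay is 88 mm wide behind it. Against the back rail the timer's centre is 6 to 7 mm past the pad's.
- tin: Small food tin, 57 mm across, 72 mm high, loose, standing in the centre of the other bay; to be left alone. Origin at the centre of its underside.
- salt_shaker: Glass salt shaker, 44 mm across, 90 mm high, loose, near left of the work; to be left alone. Origin at the centre of its underside.
- mug: White mug with a handle, 92 x 127 mm, 95 mm high, loose, far left of the work; to be left alone. Origin at the centre of its underside.
- mustard_jar: Glass jar with a green lid, 73 mm across, 84 mm high, loose, far right of the work; to be left alone. Origin at the centre of its underside.
Mind the look-alikes: they are no part of the job. There is more than one size of the timer; the job needs the larger.

How it is judged (in metres and radians):
At the end, for the whole second after the job is handed in: The timer stands upright and at rest on the worktop inside the empty bay, its centre within 14 mm of the centre of the cork pad (against the back rail also counts) (horizontal distance between timer and pad below 0.014 m and height (world z) of timer below 0.003 m and angle between timer's own z axis and vertical below 0.05 rad and linear speed of timer below 0.01 m/s); the robot touches nothing.
It fails at once if the timer is lifted (more than 6 mm off the worktop) (height (world z) of timer above 0.006 m).
It fails at once if the timer is tipped (more than 0.25 rad) (angle between timer's own z axis and vertical above 0.25 rad).
It fails at once if the timer is pinched or pushed hard (fingers press on it with more than 25 N) (contact force between the fingers and timer above 25 N).
It fails at once if the tin, salt shaker, mug or mustard jar is moved more than 15 mm (distance of any of tin, salt_shaker, mug, mustard_jar from where it was at the start of the episode above 0.015 m).
It also fails if it takes over 58 s, if anything falls off the work surface, if the arm or the gripper's body presses on something with over 40 N, if the wrist force passes 120 N, or if a joint passes its speed limit or range.

## Working session

There is one attempt and no reset: what is moved stays moved. The work goes in short steps, Python scripts to look and compute and a tool call to move; the robot and the scene stay as the last step left them, time stands still between calls to the robot, and variables do not carry over. Pictures are saved under pics/ and viewed, at most 13 in all, crops included, and the job is handed in when it is done.

Besides the shell and the picture viewer there is one more tool, called after "Call:" by a JSON object that holds its "op" and its "data". apply_moves: Moves the arm, as the interface text tells. Its arguments: {"type":"object","properties":{"series":{"type":"string"},"squeeze":{"type":"number"}},"required":["series"]}

```bash
mkdir -p pics
python3 - <<'E'
from bench import *
import cv2,numpy as np
s=sense();print(s['time'],s['tool_pos'],s['tcp_rot'],s['finger_gap'],grip_depth)
for n in('top','side'):
    d=snapshot(n);cv2.imwrite(f'pics/{n}0.png',d['frame']);np.savez(f'{n}0.npz',**d)
    print(n,d['intrinsics'].round(1).tolist(),d['extrinsics'].round(3).tolist())
E
```

```text
0.0 [231.01682285 553.06434826 191.24612863] [-1.79893877e+02 -8.45184932e-03  1.57321795e+02] 85.50782608212168 18.700000000000003
top [[447.6, 0.0, 278.5], [0.0, 447.6, 209.0], [0.0, 0.0, 1.0]] [[0.017, -0.983, 0.183, 346.655], [-1.0, -0.016, 0.006, 31.677], [-0.003, -0.183, -0.983, 1188.459], [0.0, 0.0, 0.0, 1.0]]
side [[411.9, 0.0, 279.4], [0.0, 411.9, 207.6], [0.0, 0.0, 1.0]] [[0.927, -0.182, 0.327, 281.185], [-0.374, -0.409, 0.832, -744.299], [-0.018, -0.894, -0.448, 443.673], [0.0, 0.0, 0.0, 1.0]]
```

View pics/top0.png

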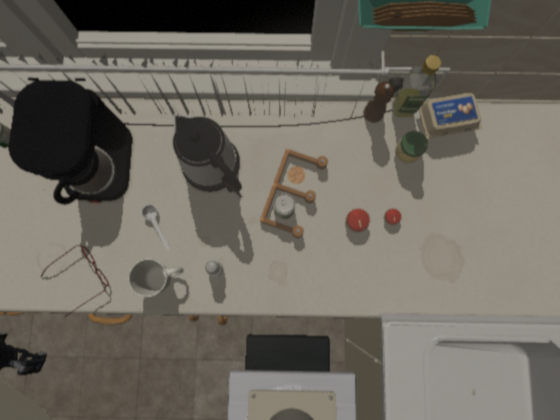

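View pics/side0.png

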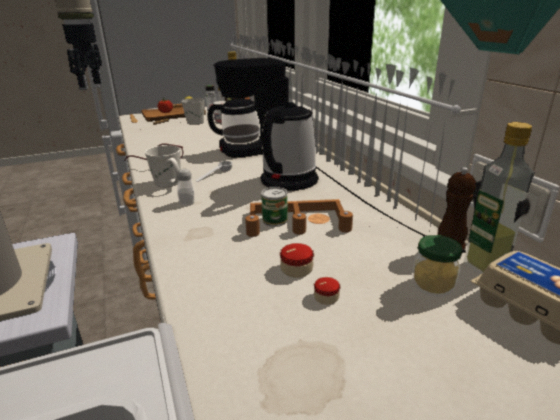

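Top view: there are two red timers, at (358,220) and (393,216). The one at (358,220) is visibly larger, so it should be the target. The pad is at (296,175) in the far bay, the tin is at (285,205), and the posts are at (322,161), (310,196) and (298,231). The side view agrees: large timer at (297,258), small one at (327,289).

```bash
cat > h.py <<'E'
import cv2,numpy as np
def ray(d,u,v):
    E=d['extrinsics'];r=E[:3,:3]@np.linalg.inv(d['intrinsics'])@np.array([u,v,1.]);return E[:3,3],r
def onz(d,u,v,z):
    o,r=ray(d,u,v);return o+r*(z-o[2])/r[2]
def tri(d1,p1,d2,p2):
    o1,r1=ray(d1,*p1);o2,r2=ray(d2,*p2)
    t=np.linalg.lstsq(np.c_[r1,-r2],o2-o1,rcond=None)[0]
    a,b=o1+t[0]*r1,o2+t[1]*r2;return (a+b)/2,np.linalg.norm(a-b)
def blobs(f,lo,hi,box,amin=15):
    h=cv2.cvtColor(f,cv2.COLOR_BGR2HSV);m=cv2.inRange(h,lo,hi)
    if lo[0]==0: m|=cv2.inRange(h,(172,lo[1],lo[2]),(180,255,255))
    k=np.zeros_like(m);x0,y0,x1,y1=box;k[y0:y1,x0:x1]=255;m&=k
    n,l,s,c=cv2.connectedComponentsWithStats(m)
    return [(c[i].round(1),s[i]) for i in range(1,n) if s[i][4]>=amin]
RED=((0,150,60),(5,255,255))
E
python3 - <<'E'
from h import *
t=dict(np.load('top0.npz'));s=dict(np.load('side0.npz'))
for n,d,b in(('top',t,(330,190,420,245)),('side',s,(270,235,350,310))):
    for c,st in blobs(d['frame'],*RED,b):
        w=st[2]*d['depth'][int(c[1]),int(c[0])]/d['intrinsics'][0,0]
        print(n,c,st,'width mm',w.round(1),'z40',onz(d,*c,40).round(1))
    
for n,d,b in(('top',t,(250,140,340,245)),('side',s,(235,190,360,245))):
    print(n,[(c.tolist(),st.tolist()) for c,st in blobs(d['frame'],(5,90,60),(20,255,255),b)])
for n,d,(x0,y0,x1,y1) in(('top',t,(250,140,420,245)),('side',s,(235,185,355,305))):
    cv2.imwrite(f'pics/{n}c.png',cv2.resize(d['frame'][y0:y1,x0:x1],None,fx=4.5,fy=4.5,interpolation=2))
E
```

```text
top [356.8 216.9] [349 210  19  17 188] width mm 49.3 z40 [ 543.1 -165.    40. ]
top [392.6 215. ] [387 210  13  12 107] width mm 34.0 z40 [ 549.6 -258.1   40. ]
side [296.7 253.8] [281 244  32  22 513] width mm 56.8 z40 [ 535.2 -177.2   40. ]
side [326.6 286.1] [315 278  24  18 338] width mm 38.9 z40 [ 540.5 -281.1   40. ]
top [([289.7, 190.0], [260, 149, 67, 88, 907]), ([295.9, 174.7], [288, 167, 17, 16, 218])]
side [([317.8, 211.9], [287, 199, 66, 35, 691]), ([279.3, 204.1], [274, 201, 11, 7, 47]), ([253.3, 217.6], [245, 203, 17, 34, 261]), ([312.5, 209.1], [307, 207, 16, 4, 31]), ([318.3, 218.3], [308, 213, 22, 11, 173])]
```

View pics/topc.png

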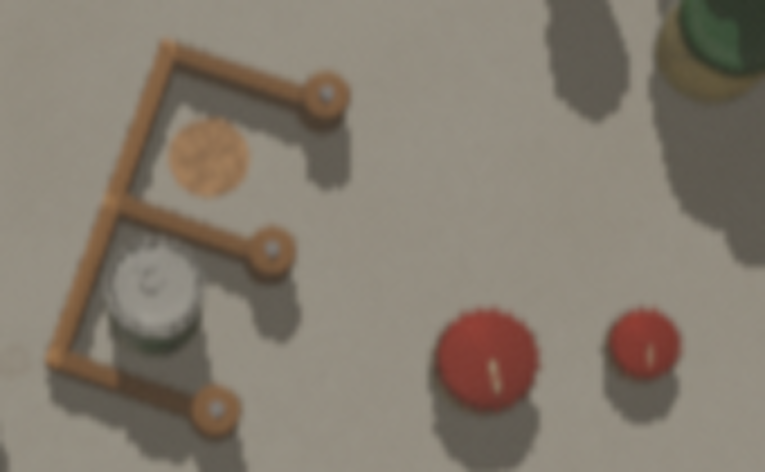

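View pics/sidec.png

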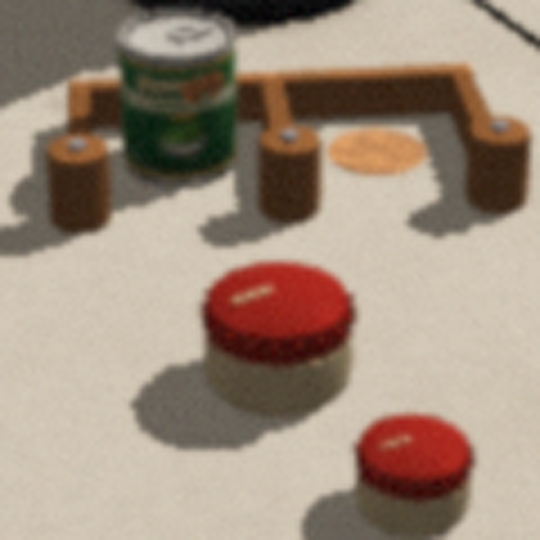

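The crops confirm it. The larger timer is at top-crop (487,360), its dial about 1.45 times as wide as the other's. Post caps are at top-crop (326,93), (272,248), (216,407) and side-crop (498,125), (288,136), (77,146). The pad is at (209,157) and (377,151).

```bash
cat >> h.py <<'E'
t0=dict(np.load('top0.npz'));s0=dict(np.load('side0.npz'))
E
python3 - <<'E'
from h import *
f=lambda x,o:(np.array(x)+.5)/4.5-.5+np.array(o)
R={}
for n,a,b,z in(('postA',(326,93),(498,125),40),('postB',(272,248),(288,136),40),('postC',(216,407),(77,146),40),('pad',(209,157),(377,151),.5),('timer',(487,360),(279,303),46)):
    a=f(a,(250,140));b=f(b,(235,185));p,e=tri(t0,a,s0,b)
    print(n,p.round(1),'gap',e.round(1),'top@z',onz(t0,*a,z)[:2].round(1),'side@z',onz(s0,*b,z)[:2].round(1))
    R[n]=(onz(t0,*a,z)[:2]+onz(s0,*b,z)[:2])/2
mid=(R['postA']+R['postB'])/2;lat=R['postA']-R['postC'];lat/=np.linalg.norm(lat)
print('mid',mid,'lat',lat,'inward from posts',np.array([-lat[1],lat[0]]),'mid->pad',R['pad']-mid,'timer->mid',mid-R['timer'],R)
E
```

```text
postA [693.9 -74.6  41.7] gap 0.3 top@z [694.5 -74.8] side@z [695.4 -71.9]
postB [599.8 -43.2  40.7] gap 0.3 top@z [600.1 -43.3] side@z [600.2 -41.9]
postC [506.1 -11.5  40.2] gap 0.1 top@z [506.1 -11.5] side@z [506.2 -11.2]
pad [665.   -7.4   1.1] gap 0.5 top@z [664.9  -7.3] side@z [665.8  -6.3]
timer [ 537.6 -168.4   37.7] gap 2.6 top@z [ 535.  -166.5] side@z [ 533.8 -180.1]
mid [647.5604342 -57.9642984] lat [ 0.95002112 -0.31218564] inward from posts [0.31218564 0.95002112] mid->pad [17.78628315 51.15663929] timer->mid [113.1834884  115.35880695] {'postA': array([694.95828936, -73.35681027]), 'postB': array([600.16257905, -42.57178653]), 'postC': array([506.14043001, -11.30953142]), 'pad': array([665.34671736,  -6.80765911]), 'timer': array([ 534.3769458 , -173.32310535])}
```

The timer is about 192 mm out in front of the pad and 73 mm to one side. I'll push in two stages, with the part-open fingers (gap about 24 mm) as a cradle: first diagonally onto the bay axis, then straight in along yaw 71.8°. I'm starting with the move across to a point behind the timer.

Call:
{"op": "apply_moves", "data": {"series": "-0.087 -0.101 0 0 0.44;-0.087 -0.101 0 0 0.44;-0.087 -0.101 0 0 0.44;-0.087 -0.101 0 0 0.44;-0.087 -0.101 0 0 0.44", "squeeze": 20}}

```text
time: 0.52
tool_pos: [293.1, 361.7, 191.6]
tcp_rot: [-180.0, -0.0, 157.4]
ft_force: [1.5, -0.3, 1.3]
finger_gap: 25.5
grip_force: 0.0
```

Call:
{"op": "apply_moves", "data": {"series": "-0.087 -0.101 0 0 0.44;-0.087 -0.101 0 0 0.44;-0.087 -0.101 0 0 0.44;-0.087 -0.101 0 0 0.44;-0.087 -0.101 0 0 0.44"}}

```text
time: 0.93
tool_pos: [355.2, 171.6, 192.0]
tcp_rot: [180.0, 0.0, 157.4]
ft_force: [1.9, -0.3, -0.2]
finger_gap: 23.8
grip_force: 0.0
```

Call:
{"op": "apply_moves", "data": {"series": "-0.087 -0.101 0 0 0.44;-0.087 -0.101 0 0 0.44;-0.087 -0.101 0 0 0.44;-0.087 -0.101 0 0 0.44;-0.087 -0.101 0 0 0.44"}}

```text
time: 1.35
tool_pos: [417.2, -18.7, 192.1]
tcp_rot: [180.0, 0.0, 157.3]
ft_force: [0.5, 0.5, -0.3]
finger_gap: 24.3
grip_force: 0.0
```

Call:
{"op": "apply_moves", "data": {"series": "-0.087 -0.101 0 0 0.44;-0.087 -0.101 0 0 0.44;-0.087 -0.101 0 0 0.44;-0.087 -0.101 0 0 0.44;-0.087 -0.101 0 0 0.44"}}

```text
time: 1.77
tool_pos: [479.3, -208.9, 191.8]
tcp_rot: [180.0, -0.0, 157.3]
ft_force: [-0.1, -0.6, 0.9]
finger_gap: 23.8
grip_force: 0.0
```

Call:
{"op": "apply_moves", "data": {"series": "0 0 0 0.06 0.44;0 0 0 0.06 0.44;0 0 0 0.06 0.44;0 0 0 0.06 0.44;0 0 0 0.06 0.44"}}

```text
time: 2.18
tool_pos: [478.9, -206.8, 191.6]
tcp_rot: [-180.0, -0.1, 122.6]
ft_force: [-0.9, -0.1, -0.9]
finger_gap: 24.0
grip_force: 0.0
```

Call:
{"op": "apply_moves", "data": {"series": "0 0 0 0.06 0.44;0 0 0 0.06 0.44;0 0 0 0.06 0.44;0 0 0 0.06 0.44;0 0 0 0.06 0.44"}}

```text
time: 2.6
tool_pos: [479.0, -206.6, 191.8]
tcp_rot: [-180.0, -0.0, 88.2]
ft_force: [0.2, -0.6, 0.5]
finger_gap: 23.8
grip_force: 0.0
```

Call:
{"op": "apply_moves", "data": {"series": "0 0 0 0.06 0.44;0 0 0 0.06 0.44;0 0 0 0.06 0.44;0 0 0 0.06 0.44;0 0 0 0.06 0.44"}}

```text
time: 3.02
tool_pos: [479.0, -206.6, 191.7]
tcp_rot: [-179.9, 0.0, 53.9]
ft_force: [-0.4, -0.7, 0.1]
finger_gap: 24.1
grip_force: 0.0
```

Call:
{"op": "apply_moves", "data": {"series": "0 0 0 0.06 0.44;0 0 0 0.06 0.44;0 0 0 0.06 0.44;0 0 0 0 0.44"}}

```text
time: 3.35
tool_pos: [479.0, -206.6, 191.8]
tcp_rot: [-180.0, 0.0, 33.2]
ft_force: [-1.1, -0.7, 0.2]
finger_gap: 24.1
grip_force: 0.0
```

Call:
{"op": "apply_moves", "data": {"series": "0 0 0.12 0 0.44;0 0 0.12 0 0.44;0 0 0.12 0 0.44;0 0 0.12 0 0.44;0 0 0.12 0 0.44"}}

```text
time: 3.77
tool_pos: [479.0, -206.6, 10.6]
tcp_rot: [180.0, -0.0, 33.8]
ft_force: [1.1, -0.1, -0.6]
finger_gap: 23.8
grip_force: 0.0
```

Call:
{"op": "apply_moves", "data": {"series": "0.02 -0.002 0 0 0.44;0.02 -0.002 0 0 0.44;0.02 -0.002 0 0 0.44;0.01 0 0 0 0.44;0 0 0 0 0.44"}}

```text
time: 4.18
tool_pos: [498.9, -194.2, 15.5]
tcp_rot: [179.7, -0.2, 33.7]
ft_force: [0.4, 0.1, -0.1]
finger_gap: 24.3
grip_force: 0.0
```

```bash
cat > look.py <<'E'
import sys
from h import *
from bench import *
n=sys.argv[1];s=sense();T,S=snapshot('top'),snapshot('side')
print(s['time'],s['tool_pos'].round(1),s['tcp_rot'].round(1),s['finger_gap'])
a=T['frame'][130:260,240:430];b=S['frame'][180:310,230:370]
cv2.imwrite(f'pics/{n}.png',np.hstack([cv2.resize(i,None,fx=2.4,fy=2.4,interpolation=2) for i in(a,b)]))
E
python3 look.py a
```

```text
4.1833 [ 498.9 -194.2   15.5] [179.7  -0.2  33.7] 24.27918279534447
```

View pics/a.png

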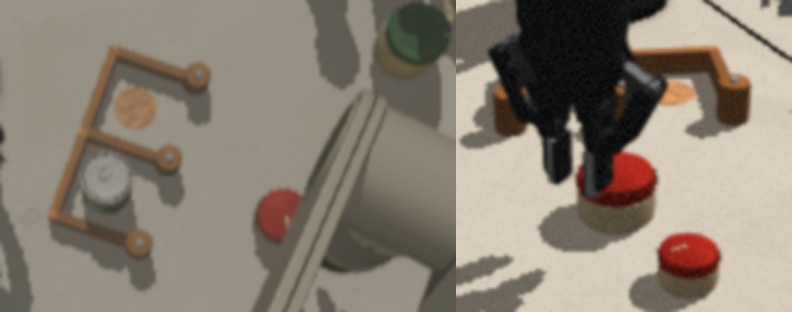

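Top view: the arm partly covers the timer at (283,215). Side view: the fingertips are just behind the timer, beside the dial at (597,180), and nothing has been disturbed. Starting the first push.

Call:
{"op": "apply_moves", "data": {"series": "0.02 0 0 0 0.44;0.02 0 0 0 0.44;0.02 0 0 0 0.44;0.02 0 0 0 0.44;0.02 0 0 0 0.44"}}

```text
time: 4.7
tool_pos: [521.4, -176.6, 12.3]
tcp_rot: [-180.0, 0.0, 33.6]
ft_force: [0.2, -0.3, 0.9]
finger_gap: 24.1
grip_force: 0.0
```

Call:
{"op": "apply_moves", "data": {"series": "0.02 0 0 0 0.44;0.02 0 0 0 0.44;0.02 0 0 0 0.44;0.02 0 0 0 0.44;0.02 0 0 0 0.44"}}

```text
time: 5.12
tool_pos: [546.3, -160.1, 12.2]
tcp_rot: [-180.0, 0.0, 33.6]
ft_force: [-0.7, -0.0, -0.1]
finger_gap: 23.7
grip_force: 0.0
```

Call:
{"op": "apply_moves", "data": {"series": "0.02 0 0 0 0.44;0.02 0 0 0 0.44;0.02 0 0 0 0.44;0.02 0 0 0 0.44;0.02 0 0 0 0.44"}}

```text
time: 5.53
tool_pos: [571.3, -143.6, 12.3]
tcp_rot: [180.0, -0.0, 33.6]
ft_force: [-0.5, -0.5, -0.1]
finger_gap: 23.8
grip_force: 0.0
```

```bash
python3 look.py b
```

```text
5.5333 [ 571.3 -143.6   12.3] [180.   -0.   33.6] 23.753885163670827
```

View pics/b.png

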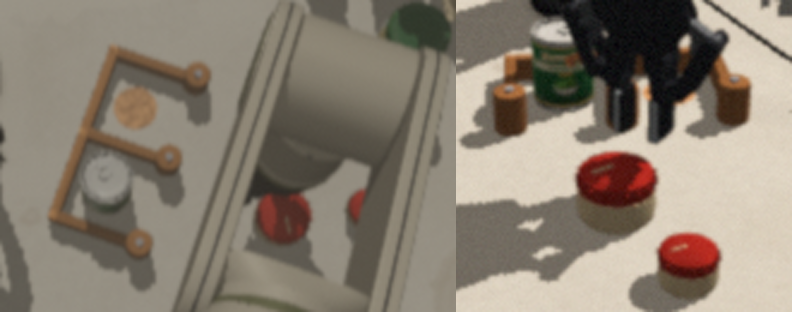

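The timer hasn't moved: side view still has it at (616,180), while the fingertips are now at (638,130), beyond it. My timer position must be off, so I'll check with depth and by projecting the TCP into the image.

Run:
```python
from h import *
from bench import *
def proj(d,p):
    E=np.linalg.inv(d['extrinsics']);q=d['intrinsics']@(E[:3,:3]@p+E[:3,3]);return (q[:2]/q[2]).round(1)
def pt(d,u,v):
    o,r=ray(d,u,v);return (o+r*d['depth'][v,u]).round(1)
T,S=snapshot('top'),snapshot('side');p=sense()['tool_pos']
print('tcp proj side',proj(S,p),'expected seen (306,235); top',proj(T,p))
for d,n,uv in((t0,'t0',[(358,220),(355,217),(362,223)]),(s0,'s0',[(297,252),(297,246),(297,258),(297,263),(297,270)])):
    for q in uv: print(n,q,pt(d,*q))
print('top timers world->px',[proj(t0,np.array(q)) for q in((535,-167,46),(600,-43,40))])
print('T post',pt(t0,310,195),'s post',pt(s0,299,215))
r=S['depth'];print('finger depth pts',pt(S,299,231),pt(S,315,234))
```

```text
tcp proj side [306.5 253.2] expected seen (306,235); top [347.  208.3]
t0 (358, 220) [ 534.8 -167.8   41.2]
t0 (355, 217) [ 542.3 -159.8   42.9]
t0 (362, 223) [ 525.9 -176.6   48.9]
s0 (297, 252) [ 536.1 -176.6   43.2]
s0 (297, 246) [ 543.7 -159.6   44.2]
s0 (297, 258) [ 530.2 -189.8   40. ]
s0 (297, 263) [ 529.  -192.6   31.6]
s0 (297, 270) [ 528.2 -194.4   18.1]
top timers world->px [array([358. , 219.6]), array([310. , 194.8])]
T post [599.1 -43.   41.2] s post [600.  -44.4  40.9]
finger depth pts [ 558.  -136.8   60.3] [ 577.3 -164.7   64.3]
```

TCP x and y agree with the image, but the fingertips appear about 45 mm higher than reported, so they passed over the timer. I'll measure the true tip height from the depth image.

```bash
cat > tips.py <<'E'
from h import *
from bench import *
st=sense();S=snapshot('side');p=st['tool_pos']
v,u=np.mgrid[0:420,0:560];E=S['extrinsics'];D=S['depth']
c=np.stack([u,v,np.ones_like(u)],-1)@np.linalg.inv(S['intrinsics']).T*D[...,None]
W=c@E[:3,:3].T+E[:3,3]
a=np.radians(st['tcp_rot'][2]);X=np.array([np.cos(a),np.sin(a)]);Y=np.array([np.sin(a),-np.cos(a)])
r=W[...,:2]-p[:2];lx,ly=r@X,r@Y
gray=S['frame'].max(2)
for sgn in(1,-1):
    m=(D>0)&(abs(lx)<20)&(ly*sgn>3)&(ly*sgn<40)&(W[...,2]>6)&(W[...,2]<130)&(gray<75)
    if m.sum()<5: print(sgn,'few',m.sum());continue
    z=W[...,2][m];k=z<z.min()+25
    print('finger',sgn,'n',m.sum(),'zmin',z.min().round(1),np.sort(z)[:8].round(1),'lx',np.percentile(lx[m][k],[5,50,95]).round(1),'ly',np.percentile(ly[m][k],[5,50,95]).round(1),'vmax',v[m].max())
print(p.round(1),st['joint_pos'].round(2),st['finger_gap'].round(1),st['ft_force'].round(1))
E
python3 tips.py
```

```text
finger 1 n 430 zmin 53.8 [53.8 55.1 55.2 56.5 56.7 57.  57.6 58. ] lx [-11.3  -6.6   3.1] ly [12.7 19.1 24. ] vmax 238
finger -1 n 470 zmin 50.0 [50.  50.9 51.  51.1 52.2 52.3 53.2 53.5] lx [-10.7  -5.   10.4] ly [-25.8 -14.1 -12.8] vmax 234Traceback (most recent call last):
  File "tips.py", line 15, in <module>
    print(p.round(1),st['joint_pos'].round(2),st['finger_gap'].round(1),st['ft_force'].round(1))
                                              ^^^^^^^^^^^^^^^^^^^^^^
AttributeError: 'float' object has no attribute 'round'
```

Confirmed: the tips are at z ≈ 50 mm while the reported TCP z is 12, an offset of about 38 mm. I'll lift slightly, go back behind the timer, then come down in checked steps.

Call:
{"op": "apply_moves", "data": {"series": "0 0 -0.08 0 0.44;-0.093 0 0 0 0.44;-0.093 0 0 0 0.44;-0.093 0 0 0 0.44;-0.093 0 0 0 0.44"}}

```text
time: 6.2
tool_pos: [476.6, -206.2, 36.4]
tcp_rot: [180.0, 0.0, 33.6]
ft_force: [-0.0, -0.2, -0.7]
finger_gap: 24.1
grip_force: 0.0
```

Call:
{"op": "apply_moves", "data": {"series": "0 0 0.04 0 0.44;0 0 0.04 0 0.44;0 0 0.03 0 0.44;0 0 0 0 0.44;0 0 0 0 0.44"}}

```text
time: 6.62
tool_pos: [477.4, -204.6, 2.1]
tcp_rot: [-179.9, 0.1, 33.6]
ft_force: [-0.7, 0.4, -0.1]
finger_gap: 23.8
grip_force: 0.0
```

```bash
sed -i "s/st\['finger_gap'\].round(1)/st['finger_gap']/" tips.py; python3 tips.py
```

```text
finger 1 n 635 zmin 41.9 [41.9 42.2 43.4 43.7 44.5 44.5 44.8 44.9] lx [-11.1  -6.1   5.9] ly [12.6 19.2 24.7] vmax 274
finger -1 n 562 zmin 40.7 [40.7 42.3 42.6 43.6 43.9 44.2 44.2 44.4] lx [-10.6  -4.5   7.4] ly [-23.4 -13.7 -12.5] vmax 268
[ 477.4 -204.6    2.1] [-2.8860e+01  5.6400e+00  1.0814e+02  1.0000e-02  6.6350e+01  2.7520e+01] 23.826793171589525 [-0.7  0.4 -0.1]
```

The offset is constant at about 39 mm, so I'm lowering a further 26 mm and checking.

Call:
{"op": "apply_moves", "data": {"series": "0 0 0.02 0 0.44;0 0 0.02 0 0.44;0 0 0.02 0 0.44;0 0 0.02 0 0.44;0 0 0 0 0.44"}}

```text
time: 7.08
tool_pos: [476.7, -204.9, -22.5]
tcp_rot: [-179.9, 0.1, 33.6]
ft_force: [0.0, 0.3, 0.6]
finger_gap: 23.7
grip_force: 0.0
```

```bash
python3 tips.py; python3 look.py c
```

```text
finger 1 n 915 zmin 20.5 [20.5 21.1 21.3 21.5 21.5 21.8 22.4 22.5] lx [-10.2  -6.2   6.4] ly [11.8 20.2 24.8] vmax 285
finger -1 n 748 zmin 14.8 [14.8 15.2 15.7 16.1 17.  17.2 17.4 18. ] lx [-10.8  -3.9   9.7] ly [-24.4 -13.6 -12.4] vmax 280
[ 476.7 -204.9  -22.5] [-28.92   7.76 108.79  -0.    63.59  27.5 ] 23.6616122506802 [0.  0.3 0.6]
7.1333 [ 476.9 -205.1  -21.9] [-1.799e+02  1.000e-01  3.360e+01] 23.66123056225897
```

View pics/c.png

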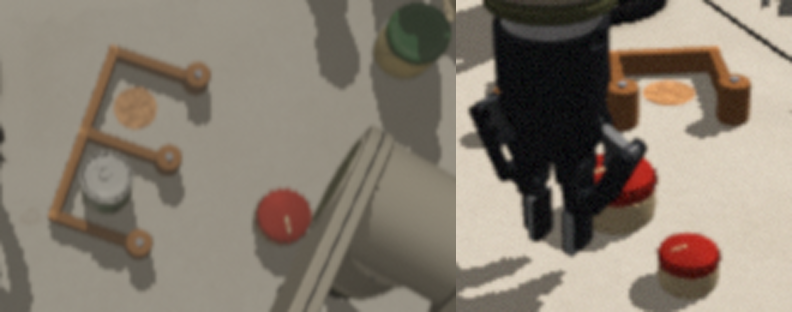

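The tips are now about 16 mm above the worktop behind the timer: tips at side (540,235) and (577,248), dial at (620,180). Pushing.

Call:
{"op": "apply_moves", "data": {"series": "0.02 0 0 0 0.44;0.02 0 0 0 0.44;0.02 0 0 0 0.44;0.015 0 0 0 0.44;0.015 0 0 0 0.44"}}

```text
time: 7.65
tool_pos: [501.1, -190.3, -20.5]
tcp_rot: [180.0, -0.0, 33.6]
ft_force: [1.2, 0.1, 1.0]
finger_gap: 23.8
grip_force: 0.0
```

Call:
{"op": "apply_moves", "data": {"series": "0.015 0 0 0 0.44;0.02 0 0 0 0.44;0.02 0 0 0 0.44;0.02 0 0 0 0.44;0.02 0 0 0 0.44"}}

```text
time: 8.07
tool_pos: [524.5, -174.6, -20.7]
tcp_rot: [-180.0, 0.0, 33.6]
ft_force: [-0.9, -0.2, 0.4]
finger_gap: 24.0
grip_force: 0.4
```

```bash
cat > tim.py <<'E'
from h import *
from bench import *
st=sense();print(st['time'],st['tool_pos'].round(1),st['tcp_rot'].round(1))
pad=np.array([664.9,-6.8]);N=np.array([.312,.95]);L=np.array([.95,-.312])
for n,b in(('top',(250,130,380,240)),('side',(240,180,345,270))):
    d=snapshot(n)
    for c,s in blobs(d['frame'],(0,120,40),(6,255,255),b,60):
        bc=(s[0]+s[2]/2-.5,s[1]+s[3]/2-.5)
        p=onz(d,*(bc if n=='top' else (bc[0],c[1])),42 if n=='top' else 37)[:2];r=p-pad
        print(n,'px',c,'box',s[:4],'world',p.round(1),'n,l rel pad',(r@N).round(1),(r@L).round(1))
E
python3 tim.py
```

```text
8.0667 [ 524.5 -174.6  -20.7] [-180.     0.    33.6]
top px [345.9 210.3] box [342 203  10  17] world [ 557.9 -138.1] n,l rel pad -158.1 -60.7
side px [290.7 247.9] box [288 240   7  17] world [ 535.6 -150.7] n,l rel pad -177.1 -77.9
side px [311.8 251.8] box [305 243  14  17] world [ 564.4 -177.7] n,l rel pad -193.7 -42.2
```

Call:
{"op": "apply_moves", "data": {"series": "0.02 0 0 0 0.44;0.02 0 0 0 0.44;0.02 0 0 0 0.44;0.02 0 0 0 0.44;0.02 0 0 0 0.44"}}

```text
time: 8.58
tool_pos: [549.5, -157.9, -20.8]
tcp_rot: [-180.0, 0.0, 33.6]
ft_force: [-0.9, -0.2, -1.3]
finger_gap: 23.6
grip_force: 0.4
```

Call:
{"op": "apply_moves", "data": {"series": "0.02 0 0 0 0.44;0.02 0 0 0 0.44;0.02 0 0 0 0.44;0.02 0 0 0 0.44;0.02 0 0 0 0.44"}}

```text
time: 9.0
tool_pos: [574.5, -141.4, -20.7]
tcp_rot: [-180.0, 0.0, 33.6]
ft_force: [-0.7, -0.4, -1.1]
finger_gap: 24.2
grip_force: 0.4
```

Call:
{"op": "apply_moves", "data": {"series": "0.02 0 0 0 0.44;0.02 0 0 0 0.44;0.02 0 0 0 0.44;0.01 0 0 0 0.44;0 0 0 0 0.44"}}

```text
time: 9.42
tool_pos: [592.3, -129.7, -20.6]
tcp_rot: [180.0, -0.0, 33.6]
ft_force: [-1.3, 0.5, -0.1]
finger_gap: 24.2
grip_force: 0.0
```

```bash
python3 tim.py; python3 look.py d
```

```text
9.4167 [ 592.3 -129.7  -20.6] [180.   -0.   33.6]
side px [313.6 229.3] box [310 221   8  18] world [ 604.  -105.2] n,l rel pad -112.5 -27.1
side px [332.7 233. ] box [326 225  14  15] world [ 631.5 -133.3] n,l rel pad -130.6 7.7
9.5167 [ 591.7 -130.1  -20.7] [180.   -0.   33.6] 23.79201320929944
```

View pics/d.png

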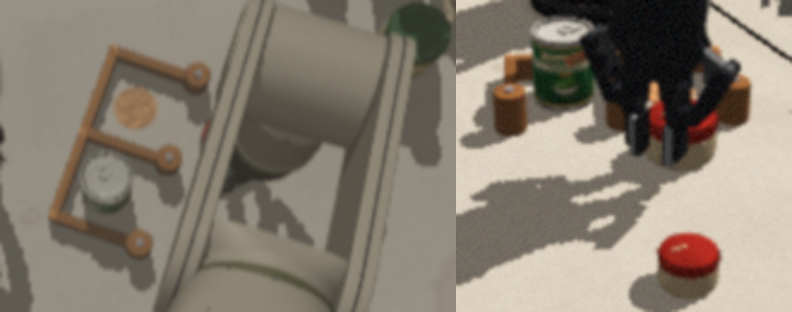

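The timer was carried to about (626,-107). Side view shows it in the cradle at (683,130), just in front of the bay. Backing off, going round behind it on the bay axis, and turning to yaw 71.8.

Call:
{"op": "apply_moves", "data": {"series": "-0.05 0 0 0 0.44;-0.05 0 0 0 0.44;0.02 0.078 0 0 0.44;0.02 0.078 0 0 0.44;0 0 0 -0.055 0.44"}}

```text
time: 10.03
tool_pos: [604.5, -182.2, -20.0]
tcp_rot: [179.8, -0.1, 39.7]
ft_force: [1.7, -0.8, 1.0]
finger_gap: 23.9
grip_force: 0.0
```

Call:
{"op": "apply_moves", "data": {"series": "0 0 0 -0.055 0.44;0 0 0 -0.055 0.44;0 0 0 -0.056 0.44;0 0 0 -0.056 0.44;0 0 0 -0.056 0.44"}}

```text
time: 10.45
tool_pos: [602.2, -179.3, -20.7]
tcp_rot: [-180.0, -0.0, 72.0]
ft_force: [1.2, -0.0, 0.4]
finger_gap: 23.9
grip_force: 0.0
```

```bash
python3 tim.py; python3 look.py e
```

```text
10.45 [ 602.2 -179.3  -20.7] [-180.   -0.   72.]
top px [334.8 187.1] box [325 177  21  22] world [ 620.2 -108.6] n,l rel pad -110.6 -10.8
side px [313.6 226.3] box [309 222   9  10] world [608.5 -93.8] n,l rel pad -100.3 -26.4
side px [330.9 231.3] box [324 224  14  16] world [ 631.1 -125.8] n,l rel pad -123.6 5.0
10.55 [ 602.3 -179.3  -20.6] [180.    0.   71.8] 24.092127820498696
```

View pics/e.png

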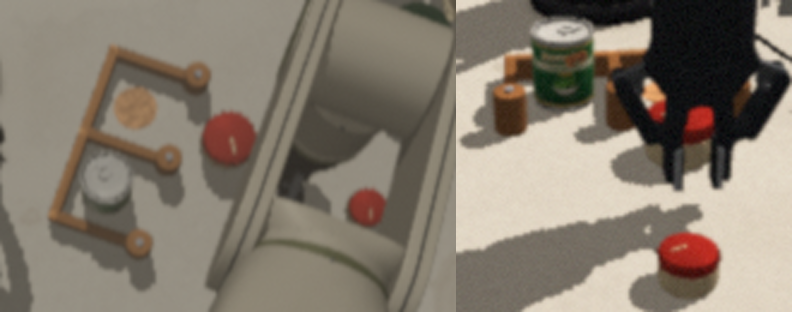

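Timer at top-crop (229,138), about (620,-109): n = -110 and 11 mm off the bay axis. I'll engage it there, then steer it the 11 mm sideways over the next 42 mm of push.

Call:
{"op": "apply_moves", "data": {"series": "0.02 -0.017 0 0 0.44;0.02 0 0 0 0.44;0.02 0 0 0 0.44;0.02 0 0 0 0.44;0.02 0 0 0 0.44"}}

```text
time: 11.07
tool_pos: [607.3, -148.1, -20.6]
tcp_rot: [180.0, -0.0, 71.7]
ft_force: [-0.4, 0.3, 0.2]
finger_gap: 24.0
grip_force: 0.0
```

Call:
{"op": "apply_moves", "data": {"series": "0.02 0 0 0 0.44;0.02 0.006 0 0 0.44;0.02 0.007 0 0 0.44;0.02 0.007 0 0 0.44;0.015 0.006 0 0 0.44"}}

```text
time: 11.48
tool_pos: [623.9, -123.8, -20.7]
tcp_rot: [180.0, -0.0, 71.7]
ft_force: [-1.1, -0.8, 1.2]
finger_gap: 23.8
grip_force: 0.5
```

```bash
python3 tim.py
python3 - <<'E'
from bench import *
import numpy as np
r=sense()['tool_pos'][:2]-np.array([664.9,-6.8]);print('tcp n,l',r@[.312,.95],r@[.95,-.312])
E
```

```text
11.4833 [ 623.9 -123.8  -20.7] [180.   -0.   71.7]
side px [326.3 223.7] box [320 215  15  19] world [639.3 -95.6] n,l rel pad -92.3 3.4
tcp n,l -123.73140867572728 -2.447298002926179
```

Call:
{"op": "apply_moves", "data": {"series": "0.02 0.004 0 0 0.44;0.02 0.004 0 0 0.44;0.02 0 0 0 0.44;0.02 0 0 0 0.44;0.015 0 0 0 0.44"}}

```text
time: 12.0
tool_pos: [634.7, -97.2, -20.8]
tcp_rot: [-180.0, -0.0, 71.7]
ft_force: [-0.7, -0.8, 0.9]
finger_gap: 23.8
grip_force: 0.3
```

```bash
python3 tim.py; python3 look.py f
```

```text
12.0 [634.7 -97.2 -20.8] [-180.    -0.    71.7]
top px [320.8 182.5] box [317 172   8  18] world [638.5 -70.5] n,l rel pad -68.8 -5.2
side px [324.8 216.8] box [319 208  14  19] world [650.5 -67.7] n,l rel pad -62.3 5.3
12.1 [634.8 -97.  -20.7] [-180.    -0.    71.8] 24.1381488558877
```

View pics/f.png

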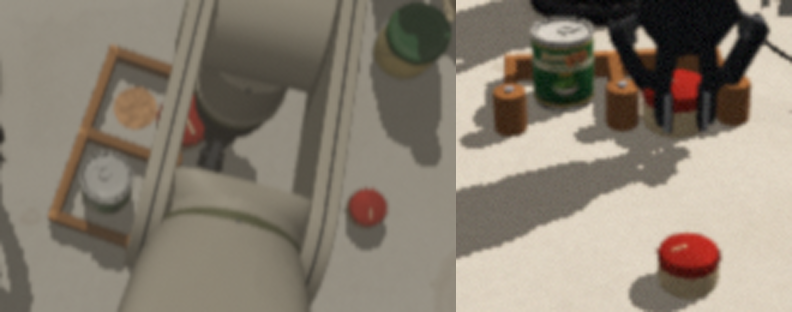

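Side view: the timer is centred between the two posts, dial at (678,95), posts at (622,100) and (733,100). Continuing straight in.

Call:
{"op": "apply_moves", "data": {"series": "0.015 0 0 0 0.44;0.015 0 0 0 0.44;0.015 0 0 0 0.44;0.015 0 0 0 0.44;0.015 0 0 0 0.44"}}

```text
time: 12.62
tool_pos: [641.8, -76.3, -20.7]
tcp_rot: [180.0, 0.0, 71.7]
ft_force: [0.1, -0.2, -0.4]
finger_gap: 23.9
grip_force: 0.3
```

Call:
{"op": "apply_moves", "data": {"series": "0.015 0 0 0 0.44;0.015 0 0 0 0.44;0.015 0 0 0 0.44;0.015 0 0 0 0.44;0.015 0 0 0 0.44"}}

```text
time: 13.03
tool_pos: [648.8, -54.9, -20.7]
tcp_rot: [-180.0, 0.0, 71.7]
ft_force: [-0.8, -1.7, -0.6]
finger_gap: 23.9
grip_force: 0.4
```

```bash
python3 tim.py
```

```text
13.0333 [648.8 -54.9 -20.7] [-180.     0.    71.7]
top px [301.2 175.3] box [296 163  13  22] world [656.7 -21.6] n,l rel pad -16.6 -3.1
side px [321.4 207.5] box [315 200  14  17] world [662.8 -25.4] n,l rel pad -18.3 3.8
```

Call:
{"op": "apply_moves", "data": {"series": "0.012 0 0 0 0.44;0.012 0 0 0 0.44;0.012 0 0 0 0.44;0 0 0 0 0.44"}}

```text
time: 13.47
tool_pos: [652.3, -44.4, -20.7]
tcp_rot: [180.0, -0.0, 71.7]
ft_force: [0.1, -0.4, -0.0]
finger_gap: 23.9
grip_force: 0.0
```

Call:
{"op": "apply_moves", "data": {"series": "-0.06 0 0 0 0.44;-0.12 0 0 0 0.44;-0.12 0 0 0 0.44;-0.12 0 0 0 0.44;-0.12 0 0 0 0.44"}}

```text
time: 13.88
tool_pos: [600.8, -200.1, -20.5]
tcp_rot: [180.0, -0.0, 71.8]
ft_force: [-0.7, -0.1, 0.0]
finger_gap: 24.3
grip_force: 0.0
```

```bash
python3 tim.py;python3 look.py g
```

```text
13.8833 [ 600.8 -200.1  -20.5] [180.   -0.   71.8]
top px [296.7 172.2] box [287 162  21  22] world [659.3  -8.4] n,l rel pad -3.2 -4.9
side px [309.9 205.3] box [304 199  13  14] world [644.6  -5.3] n,l rel pad -4.9 -19.8
13.9833 [ 599.7 -204.2  -20.4] [1.80e+02 1.00e-01 7.15e+01] 23.99314258841598
```

View pics/g.png

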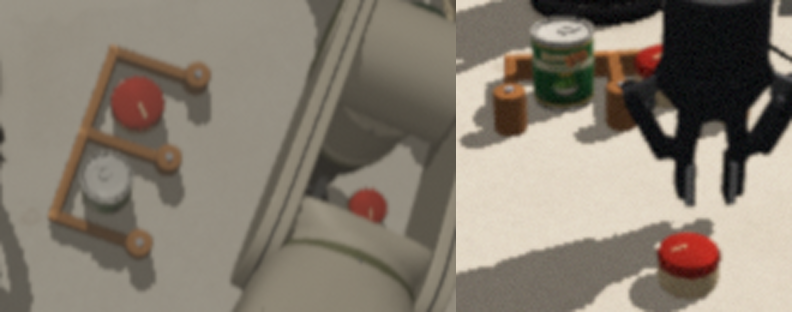

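Top view: the timer sits over the pad inside the bay at crop (137,103), within about 6 mm of the pad centre. The tin is unmoved and the gripper is clear. Settling, then handing in.

Call:
{"op": "apply_moves", "data": {"series": "0 0 -0.1 0 0.44;0 0 -0.1 0 0.44;0 0 0 0 0.44;0 0 0 0 0.44;0 0 0 0 0.44"}}

```text
time: 14.5
tool_pos: [601.8, -197.7, 39.4]
tcp_rot: [180.0, -0.0, 71.8]
ft_force: [-0.6, -0.5, -1.3]
finger_gap: 23.8
grip_force: 0.0
```

```bash
python3 -c "
from bench import *
print(hand_in())"
```

```text
the job is handed in; nothing more can be done
None
```

I pushed the larger timer between the posts and over the cork pad, about 6 mm off centre by the top camera, and handed the job in at about 14.5 s with the gripper clear; `hand_in()` returned no verdict.

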